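# Set the tray divider and put the turning blanks away

## Robot

A 7-joint arm with a two-finger parallel gripper is mounted at the origin on the work surface. World frame = base frame: x ahead of the robot, y to its left, z up, the work surface at z = 0. Lengths are in mm, angles in degrees, forces in N, time in s.
With the tool pointing down it reaches from about 425 to 950 mm from the base axis. Payload 16.7 kg.
Tool frame: the origin (TCP) lies between the finger pads; the fingertips stand 19 mm ahead of it and the grasp point (between the pads) is the TCP; y points along the fingers, x is the direction in which the jaws open and shut, and the axes are right-handed (so a half turn about y gives the same grasp; the last joint's range is limited). The gripper opens to 94 mm and grips with 3 to 60 N. Pads are 16 mm wide; open, the fingers measure 119 mm over their backs; the gripper's body (75 mm by 177 mm) begins 78 mm behind the grasp point.
Start: joints at [64.773, 24.414, 4.234, 92.017, -1.954, 63.644, -3.845], TCP at [193.504, -646.631, 224.467] pointing down, gripper open.
Joint ranges: [-163.25, 163.25], [-28.42, 122.38], [-70.27, 78.77], [12.13, 141.07], [-58.53, 238.53], [9.26, 117.41], [-156.51, 156.51]. Speed limits (degrees/s): [108.29, 108.29, 136.94, 136.94, 172.46, 172.46, 172.46].

## Interface

Orientations are given as a 3x3 rotation matrix whose columns are the frame's x, y, z axes.
In Python, from station import readout, read_camera, calibration, arm, look_for, cut_out gives the robot as it stands. The module is installed in compiled form; this text tells all that it offers.
- The arm moves only by the tool arm_command, never from a script. Its argument "motion" is a list of rows, each an object with "grip": the opening, from -1 (shut) to 1 (fully open); "travel": the shift along the tool's x, y, z in mm, a list of three; "rot": the turn, a rotation vector about the tool's x, y, z in degrees, a list of three. In form: [{"grip": grip, "travel": [dx, dy, dz], "rot": [wx, wy, wz]}, ...]. A call has 1 to 20 rows; each row shifts and turns the commanded pose from where the row before left it, along the tool's axes as they then stand; what a row does not reach is not made up. A row lasts 1/8 s, in which the tool goes at most 62.5 mm and 10.7 degrees, less where a joint would pass 70% of its speed; a pose out of reach is approached as far as the arm can. A call with a gripper value outside its range is refused whole. The fingers move at their own pace and stop on an object; "squeeze" is the grip in N (left out, the last holds). Time passes only in rows, so rows that do not move let the fingers close. It gives the time, the measured TCP pose, the force and the opening at its end, in the units of the state.
- readout.state(): the state, without advancing time (a new reading comes with each control period).
- read_camera(name): name is "side" or "top"; returns the picture (400x640x3 uint8, red, green, blue); there is no depth.
- calibration(name): a dict with "mtx" (3x3 intrinsics, pixels), "R" (3x3) and "t" (3): a world point X has camera coordinates R X + t. Camera axes: x right, y down, z forward; pixel columns grow to the right and rows downward; lengths in mm; the calibration is good to about 2 mm. A picture is of the moment at which its call begins. calibration takes no time and is no camera call.
- arm.job_done(): hands the job in, once; it reports no verdict.
Trained networks look in the newest picture that a camera, given by its name, has taken for a name from the list of things; names that differ only in an ending like _2 or _b are one class to them, and where a whole thing is asked for, a point or a joint stands for the part that bears it (a point fixed in the world has none). Each returns a list of dicts, best first, with "confidence" (0 to 1); they miss things now and then, are a little off and sometimes report something else, mostly with a low value. They report only what shows in the picture. A call takes as long as a camera call. They do not tell look-alikes from the thing itself.
- look_for(camera, query): "box" ([left, top, width, height] in pixels, round what is visible of it).
- cut_out(camera, query): "pixels" (400x640 bool, what is visible of it) and "box" ([left, top, width, height] in pixels, round what is visible of it).
The state is a dict: "time": time; "qpos": joint angles; "qvel": joint speeds; "effort": joint torques, N m; "tool_pos": TCP position; "tcp_rot": TCP orientation; "wrist_force": force on the tool from outside, world axes, zero at the start; "wrist_torque": the same for the moment, N m; "grip_width": finger opening in mm.
Only numpy, scipy, OpenCV 4.12 (cv2) and the standard library are available. Lean on these libraries where they do the work, as an engineer would, in place of code of your own. Each camera call takes 0.05 s, during which the arm holds its last target. There are 200 camera calls.

## Task

Get the tray of turning blanks ready for the lathe: first slide the collar along its guide bar until the dark line on it stands level with the tip of the pointed steel marker (not the plain square one), and let go of it there. Then lay the two wooden blanks flat on the tray's floor, the long one in the larger compartment and the short one in the smaller, with the divider still at the mark. Leave the other things on the bench as they are.

Things in the scene. Friction and masses are not known exactly. Their poses are not given: they have to be found in the camera images.
- tray: Plywood board, 10 mm thick, fixed to the bench, with a grey open tray on it and a steel bar along the tray's far side. Origin: on the bench under the tray's middle; x across, towards the bar; y along tray and bar; z up. Board x -75 to 160 mm, y +-173. Tray inside: 130 (x) by 300 (y) mm, walls 6, floor 16 mm above the bench, rim 44. Bar: 16 mm thick, at x = 100 mm, z = 48; end posts at y = +-161, 62 high.
- collar (a joint): Position of the sliding collar along the bar (m): 0 at the middle of the tray, growing towards the tray's +y, range +-0.118. It starts near the tray's -y end. It slides stiffly (about 3 N plus light damping) and stays where it is left.
- collar_line (a point): Centre of the aluminium collar (36 mm across, 36 long) on the bar's axis, in the plane of its dark line; axes as the tray's. On top a grip fin, 12 mm thick (x), 36 long (y), 18 to 56 mm above this point. Fixed to it in the line's plane is the divider, a 6 mm plate: its 12 mm wide arm goes over the tray wall (top 10 mm above this point) and it crosses the whole tray, parting it in two compartments.
- pointer: Pointed steel marker standing on the board beyond the bar, 30 mm wide (y), 46 mm high, with a sharp vertical edge pointing at the bar (towards the tray's -x). Fixed. Origin: on its underside, 15 mm behind that edge, at the edge's y; axes as the tray's. It stands 22 to 40 mm to either side of the tray's middle.
- stub: Plain square steel block of the same width and height, without the point, on the board to the other side of the middle. Fixed; not the mark. Origin on its underside in the middle of the face towards the bar; axes as the tray's.
- blank_long: Long wooden turning blank: 40 x 40 mm square, 150 mm long including a 12 mm round stub at each end, 105 to 210 g, lying on the bench. Origin: middle of its underside; x along its length, z up.
- blank_long_mid (a point): The centre of the long blank, 20 mm above its underside.
- blank_short: Short wooden turning blank: 40 x 40 mm square, 90 mm long including a 12 mm round stub at each end, 63 to 126 g, lying on the bench. Origin: middle of its underside; x along its length, z up.
- blank_short_mid (a point): The centre of the short blank, 20 mm above its underside.
- glue: White glue bottle, 56 mm across, 150 mm high, standing on the bench; leave alone. Origin: middle of its underside.
- sander: Cork sanding block, 100 x 60 x 33 mm; leave alone. Origin: middle of its underside.
- screwdriver: Red-handled screwdriver, about 200 mm long, lying on the bench; leave alone. Origin: middle of its underside, x along it.
Mind the look-alikes: they are no part of the job. Leave any turquoise look-alike of the blank_long alone.

How it is judged (in metres and radians):
On the way, in this order (a step that is already met when the one before it is completed fails the run):
1. the collar's line stands within 5 mm of the pointed marker, the collar released and still, neither blank in the tray yet (y of collar_line in the frame of pointer between -0.005 and 0.005 m and velocity of joint collar between -0.004 and 0.004 m/s and contact force between the fingers and tray below 0.05 N and horizontal distance between each of blank_long_mid, blank_short_mid and tray above 0.19 m), for 0.3 s.
2. both blanks lie flat on the tray's floor, each in its matching compartment, released (y of collar_line in the frame of pointer between -0.005 and 0.005 m and velocity of joint collar between -0.004 and 0.004 m/s and x of blank_long_mid in the frame of tray between -0.055 and 0.055 m and y of blank_long_mid in the frame of tray between -0.15 and 0.15 m and z of blank_long_mid in the frame of tray between 0.031 and 0.041 m and angle between blank_long's own x axis and vertical between 1.48 and 1.66 rad and x of blank_short_mid in the frame of tray between -0.055 and 0.055 m and y of blank_short_mid in the frame of tray between -0.15 and 0.15 m and z of blank_short_mid in the frame of tray between 0.031 and 0.041 m and angle between blank_short's own x axis and vertical between 1.48 and 1.66 rad and ((y of pointer in the frame of tray above 0 m and y of blank_long_mid in the frame of collar_line below -0.02 m and y of blank_short_mid in the frame of collar_line above 0.02 m) or (y of pointer in the frame of tray below 0 m and y of blank_long_mid in the frame of collar_line above 0.02 m and y of blank_short_mid in the frame of collar_line below -0.02 m)) and contact force between the fingers and blank_long below 0.05 N and contact force between the fingers and blank_short below 0.05 N), for 0.2 s.
At the end, for the whole second after the job is handed in: The collar's line is within 5 mm (along the bar) of the pointed marker; the long blank lies flat (within 5 degrees) on the tray's floor in the larger compartment and the short one likewise in the smaller; all at rest and released (all of step 2 and linear speed of each of blank_long, blank_short below 0.02 m/s); the robot touches nothing.
It fails at once if a bystander (glue bottle, sanding block or screwdriver) is moved by more than 25 mm (distance of any of glue, sander, screwdriver from where it was at the start of the episode above 0.025 m).
It also fails if it takes over 72 s, if anything falls off the work surface, if the arm or the gripper's body presses on something with over 40 N, if the wrist force passes 120 N, or if a joint passes its speed limit or range.

## Working session

There is one attempt and no reset: what is moved stays moved. The work goes in short steps, Python scripts to look and compute and a tool call to move; the robot and the scene stay as the last step left them, time stands still between calls to the robot, and variables do not carry over. Pictures are saved under pics/ and viewed, about 8 in all and at most 12, crops included, and the job is handed in when it is done.

Besides the shell and the picture viewer there is one more tool, called after "Emit:" in YAML: its name, and indented under it one key for each argument. arm_command: Moves the arm, as the interface text tells. Its arguments: {"type":"object","properties":{"motion":{"type":"array","items":{"type":"object","properties":{"grip":{"type":"number"},"travel":{"type":"array","items":{"type":"number"}},"rot":{"type":"array","items":{"type":"number"}}}}},"squeeze":{"type":"number"}},"required":["motion"]}

```bash
mkdir -p pics; python3 - <<'E'
from station import *
import cv2,numpy as np
np.set_printoptions(precision=3,suppress=True)
for c in("side","top"):
    im=read_camera(c);cv2.imwrite(f"pics/{c}0.png",im[:,:,::-1]);np.save(f"{c}0.npy",im)
    k=calibration(c);print(c,k["mtx"],k["R"],k["t"],-np.array(k["R"]).T@np.array(k["t"]))
    for q in("tray","collar","pointer","stub","blank_long","blank_short","glue","sander","screwdriver"):
        print(q,[(np.round(d["box"]).tolist(),round(d["confidence"],2)) for d in look_for(c,q)][:4])
s=readout.state();print(s)
E
```

```text
side [[500.009   0.    311.884]
 [  0.    500.009 207.751]
 [  0.      0.      1.   ]] [[-0.684 -0.73   0.006]
 [-0.559  0.519 -0.647]
 [ 0.469 -0.446 -0.762]] [272.383 398.418 951.826] [-37.591 416.506 981.841]
tray [([152.0, 207.0, 182.0, 145.0], 0.67)]
collar [([247.0, 207.0, 55.0, 69.0], 0.65)]
pointer []
stub [([217.0, 217.0, 17.0, 20.0], 0.78)]
blank_long [([464.0, 167.0, 21.0, 46.0], 0.84), ([427.0, 218.0, 23.0, 58.0], 0.78), ([372.0, 184.0, 41.0, 43.0], 0.75), ([320.0, 111.0, 39.0, 34.0], 0.73)]
blank_short [([333.0, 152.0, 27.0, 27.0], 0.97)]
glue [([228.0, 135.0, 26.0, 50.0], 0.88)]
sander [([266.0, 134.0, 37.0, 37.0], 0.88)]
screwdriver [([138.0, 196.0, 70.0, 37.0], 0.77)]
top [[389.69    0.    323.306]
 [  0.    389.69  193.14 ]
 [  0.      0.      1.   ]] [[ 0.002 -1.    -0.031]
 [-0.988  0.003 -0.152]
 [ 0.152  0.031 -0.988]] [-131.911  509.961  954.52 ] [ 359.221 -163.298 1016.299]
tray [([172.0, 138.0, 138.0, 96.0], 0.78), ([260.0, 157.0, 19.0, 70.0], 0.16)]
collar [([260.0, 155.0, 20.0, 76.0], 0.74)]
pointer [([224.0, 139.0, 16.0, 19.0], 0.46)]
stub [([364.0, 218.0, 
[... 299 characters left out ...]
), ([260.0, 157.0, 20.0, 71.0], 0.33)]
sander [([338.0, 89.0, 42.0, 34.0], 0.73), ([245.0, 140.0, 14.0, 15.0], 0.34)]
screwdriver [([206.0, 92.0, 69.0, 10.0], 0.92)]
{'time': 1.0, 'qpos': array([64.773, 24.413,  4.234, 92.016, -1.953, 63.644, -3.846]), 'qvel': array([-0.104, -0.021, -0.049, -0.005, -0.036,  0.019, -0.016]), 'effort': array([ -0.001, -93.551,   3.663, -45.455,  -0.049,   0.013,  -0.   ]), 'tool_pos': array([ 193.509, -646.642,  224.488]), 'tcp_rot': array([[ 0.287,  0.   ,  0.958],
       [-0.958,  0.   ,  0.287],
       [-0.   , -1.   ,  0.   ]]), 'wrist_force': array([-0.718,  0.407, -0.5  ]), 'wrist_torque': array([-0.039,  0.009, -0.003]), 'grip_width': 93.54810973475621}
```

```bash
python3 - <<'E'
import cv2
t=cv2.imread("pics/top0.png")[60:340,150:530]; cv2.imwrite("pics/t1.png",cv2.resize(t,None,fx=2.1,fy=2.1,interpolation=cv2.INTER_CUBIC))
t=cv2.imread("pics/side0.png")[100:370,130:500]; cv2.imwrite("pics/s1.png",cv2.resize(t,None,fx=2.1,fy=2.1,interpolation=cv2.INTER_CUBIC))
E
```

```text
(no output)
```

View pics/t1.png

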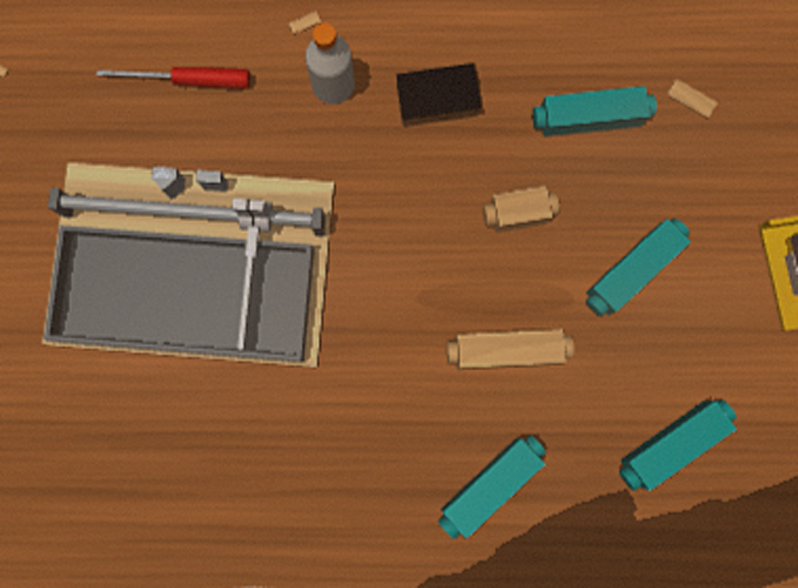

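View pics/s1.png

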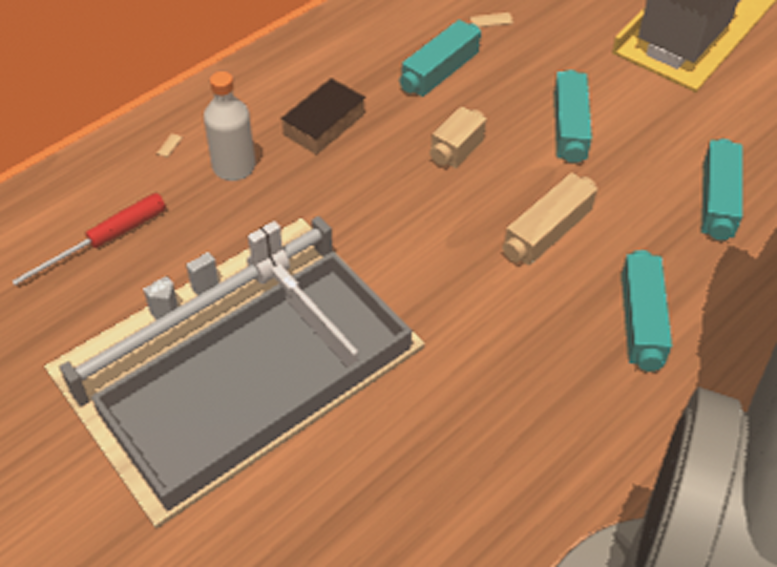

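Top view: wooden long blank at full-picture (393,226) and wooden short at (398,158). Look-alikes for the long blank are turquoise, at (382,291), (472,271), (452,187) and (433,111). The pointed marker is the left one, (229,146); the plain stub is at (250,145). The collar is at (270,161). Next is a close crop of the markers and collar from both views, plus the wooden blanks.

```bash
python3 - <<'E'
import cv2,numpy as np
a=cv2.imread("pics/top0.png");b=cv2.imread("pics/side0.png")
f=lambda i,x,y,w,h,s:cv2.resize(i[y:y+h,x:x+w],None,fx=s,fy=s,interpolation=cv2.INTER_CUBIC)
A=f(a,210,132,66,48,6);B=f(b,190,200,66,48,6);C=f(a,355,145,66,48,6);D=f(a,355,200,66,48,6)
cv2.imwrite("pics/z.png",np.vstack([np.hstack([A,B]),np.hstack([C,D])]))
E
```

```text
(no output)
```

View pics/z.png

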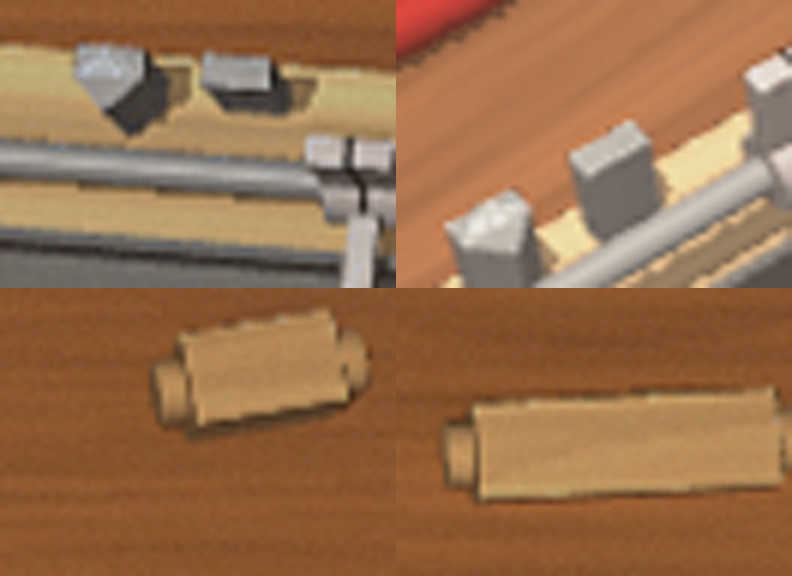

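```bash
cat >h.py <<'E'
import numpy as np
from station import calibration
from scipy.optimize import least_squares
K={c:{k:np.array(v) for k,v in calibration(c).items()} for c in("side","top")}
def proj(c,X):
    k=K[c];p=(np.atleast_2d(X)@k["R"].T+k["t"])@k["mtx"].T;return p[:,:2]/p[:,2:]
def back(c,uv,z):
    k=K[c];o=-k["R"].T@k["t"];d=k["R"].T@np.linalg.solve(k["mtx"],[*uv,1]);return o+d*(z-o[2])/d[2]
def T(p,P):
    a=p[2];P=np.atleast_2d(P);return np.c_[P[:,0]*np.cos(a)-P[:,1]*np.sin(a)+p[0],P[:,0]*np.sin(a)+P[:,1]*np.cos(a)+p[1],P[:,2]]
def inv(p,X):
    a=p[2];d=np.array(X)[:2]-p[:2];return np.array([d[0]*np.cos(a)+d[1]*np.sin(a),-d[0]*np.sin(a)+d[1]*np.cos(a),X[2]])
E
python3 - <<'E'
from h import *
np.set_printoptions(precision=2,suppress=True)
M=np.array([[160,173,10],[160,-173,10],[-75,-173,10],[-75,173,10.]])
cv=lambda u,s,o:(np.array(u)+.5)/s-.5+np.array(o)
t=cv([(67,163),(334,181),(318,366),(43,344)],2.1,(150,60)); s=cv([(46,366),(305,220),(423,344),(158,524)],2.1,(130,100))
f=lambda p:np.r_[(proj("top",T(p,M))-t).ravel(),(proj("side",T(p,M))-s).ravel()]
r=least_squares(f,[470,150,0],x_scale=[10,10,.1]);p=r.x;print("tray",p[:2],np.degrees(p[2]));print(r.fun.reshape(-1,2))
np.save("tray.npy",p)
a=cv((107,107),6,(210,132));b=cv((127,135),6,(210,132));c=cv((122,250),6,(190,200))
print("ptr",inv(p,back("top",a,56)),inv(p,back("top",b,10)),inv(p,back("side",c,56)))
print("collar line top fin",inv(p,back("top",cv((350,150),6,(210,132)),104)),back("top",cv((350,150),6,(210,132)),104))
for n,u,o in(("long",[(76,116),(378,101),(386,196),(82,212)],(355,200)),("short",[(180,52),(330,24),(348,114),(200,138)],(355,145))):
    P=np.array([back("top",q,40) for q in cv(u,6,o)]);d=P[1]-P[0]+P[2]-P[3];print(n,P.mean(0),np.degrees(np.arctan2(d[1],d[0])),np.linalg.norm(d)/2,P[:,:2].tolist())
E
```

```text
tray [493.82  92.75] -4.547345033014284
[[-0.09  0.28]
 [ 0.01  0.7 ]
 [-0.27  0.88]
 [-0.82  0.76]
 [-0.53 -0.64]
 [-1.06 -1.93]
 [ 1.72 -1.3 ]
 [-0.94  0.15]]
ptr [125.06  30.16  56.  ] [124.38  33.84  10.  ] [121.76  32.42  56.  ]
collar line top fin [102.57 -85.17 104.  ] [589.31  -0.28 104.  ]
long [ 427.12 -305.96   40.  ] -87.0819993087003 125.42530940448356 [[443.84529347410097, -242.38794616774203], [449.98272187653384, -367.62763914133734], [410.63918522261616, -369.5457948132288], [404.00663478187903, -244.2601186179778]]
short [ 599.11 -324.78   40.  ] -80.16594134706212 64.35770788893672 [[612.4102309537777, -289.25339843821985], [624.3007716412314, -353.30722279982353], [584.9096312912511, -359.6562379870826], [574.8161928556829, -296.8859206374594]]
```

Candidates settled: pointer at tray y≈+32 mm, so long goes on the −y side and short on the +y side. Collar fin at world (589, 0). First move goes above the fin.

Emit:
arm_command:
  motion:
    - {"grip":1,"travel":[-33.7,1.5,37.6],"rot":[0,0,0]}
    - {"grip":1,"travel":[-33.7,1.5,37.6],"rot":[0,0,0]}
    - {"grip":1,"travel":[-33.7,1.5,37.6],"rot":[0,0,0]}
    - {"grip":1,"travel":[-33.7,1.5,37.6],"rot":[0,0,0]}
    - {"grip":1,"travel":[-33.7,1.5,37.6],"rot":[0,0,0]}
    - {"grip":1,"travel":[-33.7,1.5,37.6],"rot":[0,0,0]}
    - {"grip":1,"travel":[-33.7,1.5,37.6],"rot":[0,0,0]}
    - {"grip":1,"travel":[-33.7,1.5,37.6],"rot":[0,0,0]}
    - {"grip":1,"travel":[-33.7,1.5,37.6],"rot":[0,0,0]}
    - {"grip":1,"travel":[-33.7,1.5,37.6],"rot":[0,0,0]}
    - {"grip":1,"travel":[-33.7,1.5,37.6],"rot":[0,0,0]}
    - {"grip":1,"travel":[-33.7,1.5,37.6],"rot":[0,0,0]}
    - {"grip":1,"travel":[-33.7,1.5,37.6],"rot":[0,0,0]}
    - {"grip":1,"travel":[-33.7,1.5,37.6],"rot":[0,0,0]}
    - {"grip":1,"travel":[-33.7,1.5,37.6],"rot":[0,0,0]}

```text
time: 2.88
tool_pos: [589.7, 0.7, 202.1]
tcp_rot: [[0.286, 0.0, 0.958], [-0.958, -0.0, 0.286], [0.0, -1.0, 0.0]]
wrist_force: [0.2, -0.6, -0.1]
grip_width: 93.6
```

Emit:
arm_command:
  motion:
    - {"grip":1,"rot":[0,-10.6,0],"travel":[0,0,0]}
    - {"grip":1,"rot":[0,-10.6,0],"travel":[0,0,0]}
    - {"grip":1,"rot":[0,-10.6,0],"travel":[0,0,0]}
    - {"grip":1,"rot":[0,-10.6,0],"travel":[0,0,0]}
    - {"grip":1,"rot":[0,-10.6,0],"travel":[0,0,0]}
    - {"grip":1,"rot":[0,-10.6,0],"travel":[0,0,0]}
    - {"grip":1,"rot":[0,-10.6,0],"travel":[0,0,0]}
    - {"grip":1,"rot":[0,-10.6,0],"travel":[0,0,0]}
    - {"grip":1,"rot":[0,-10.6,0],"travel":[0,0,0]}
    - {"grip":1,"rot":[0,-10.6,0],"travel":[0,0,0]}
    - {"grip":1,"rot":[0,-10.6,0],"travel":[0,0,0]}
    - {"grip":1,"rot":[0,-10.6,0],"travel":[0,0,0]}
    - {"grip":1,"rot":[0,-10.6,0],"travel":[0,0,0]}
    - {"grip":1,"rot":[0,-10.6,0],"travel":[0,0,0]}
    - {"grip":1,"rot":[0,-10.4,0],"travel":[0,0,0]}
    - {"grip":1,"rot":[0,0,0],"travel":[0,0,0]}

```text
time: 4.88
tool_pos: [588.9, -0.9, 201.9]
tcp_rot: [[0.08, -0.0, -0.997], [0.997, 0.0, 0.08], [0.0, -1.0, 0.0]]
wrist_force: [0.3, 0.6, 0.1]
grip_width: 94.1
```

Emit:
arm_command:
  motion:
    - {"grip":1,"travel":[0,30,0]}
    - {"grip":1,"travel":[0,30,0]}
    - {"grip":1,"travel":[0,30,0]}
    - {"grip":1,"travel":[0,21,0]}
    - {"grip":1,"travel":[0,0,0]}
    - {"grip":0,"travel":[0,0,0]}
    - {"grip":-0.4,"travel":[0,0,0]}
    - {"grip":-0.4,"travel":[0,0,0]}
    - {"grip":-0.4,"travel":[0,0,0]}
    - {"grip":-0.4,"travel":[0,0,0]}
    - {"grip":-0.4,"travel":[0,0,0]}
    - {"grip":-0.4,"travel":[0,0,0]}
  squeeze: 15

```text
validation failed for argument at $.mo...
```

Emit:
arm_command:
  motion:
    - {"grip":1,"travel":[0,30,0],"rot":[0,0,0]}
    - {"grip":1,"travel":[0,30,0],"rot":[0,0,0]}
    - {"grip":1,"travel":[0,30,0],"rot":[0,0,0]}
    - {"grip":1,"travel":[0,21,0],"rot":[0,0,0]}
    - {"grip":1,"travel":[0,0,0],"rot":[0,0,0]}
    - {"grip":0,"travel":[0,0,0],"rot":[0,0,0]}
    - {"grip":-0.4,"travel":[0,0,0],"rot":[0,0,0]}
    - {"grip":-0.4,"travel":[0,0,0],"rot":[0,0,0]}
    - {"grip":-0.4,"travel":[0,0,0],"rot":[0,0,0]}
    - {"grip":-0.4,"travel":[0,0,0],"rot":[0,0,0]}
    - {"grip":-0.4,"travel":[0,0,0],"rot":[0,0,0]}
    - {"grip":-0.4,"travel":[0,0,0],"rot":[0,0,0]}
  squeeze: 15

```text
time: 6.38
tool_pos: [588.9, -0.4, 91.0]
tcp_rot: [[0.079, 0.0, -0.997], [0.997, 0.0, 0.079], [0.0, -1.0, -0.0]]
wrist_force: [-0.7, 1.8, 0.7]
grip_width: 35.7
```

Emit:
arm_command:
  motion:
    - {"grip":-0.4,"travel":[10,0,0],"rot":[0,0,0]}
    - {"grip":-0.4,"travel":[12,0,0],"rot":[0,0,0]}
    - {"grip":-0.4,"travel":[12,0,0],"rot":[0,0,0]}
    - {"grip":-0.4,"travel":[12,0,0],"rot":[0,0,0]}
    - {"grip":-0.4,"travel":[12,0,0],"rot":[0,0,0]}
    - {"grip":-0.4,"travel":[12,0,0],"rot":[0,0,0]}
    - {"grip":-0.4,"travel":[12,0,0],"rot":[0,0,0]}
    - {"grip":-0.4,"travel":[12,0,0],"rot":[0,0,0]}
    - {"grip":-0.4,"travel":[12,0,0],"rot":[0,0,0]}
    - {"grip":-0.4,"travel":[11,0,0],"rot":[0,0,0]}
    - {"grip":-0.4,"travel":[0,0,0],"rot":[0,0,0]}
    - {"grip":-0.4,"travel":[0,0,0],"rot":[0,0,0]}

```text
time: 7.88
tool_pos: [598.5, 117.7, 91.1]
tcp_rot: [[0.078, 0.001, -0.997], [0.997, 0.002, 0.078], [0.002, -1.0, -0.001]]
wrist_force: [5.5, 2.3, -3.8]
grip_width: 35.9
```

Emit:
arm_command:
  motion:
    - {"grip":0.3,"travel":[0,0,0],"rot":[0,0,0]}
    - {"grip":0.3,"travel":[0,0,0],"rot":[0,0,0]}
    - {"grip":0.3,"travel":[0,0,0],"rot":[0,0,0]}
    - {"grip":0.3,"travel":[0,-20,0],"rot":[0,0,0]}
    - {"grip":0.3,"travel":[0,-40,0],"rot":[0,0,0]}
    - {"grip":0.3,"travel":[0,-40,0],"rot":[0,0,0]}
    - {"grip":0.3,"travel":[0,-30,0],"rot":[0,0,0]}
    - {"grip":0.3,"travel":[0,0,50],"rot":[0,0,0]}
    - {"grip":0.3,"travel":[0,0,50],"rot":[0,0,0]}
    - {"grip":0.3,"travel":[0,0,30],"rot":[0,0,0]}
    - {"grip":0.3,"travel":[0,0,0],"rot":[0,0,0]}

```text
time: 9.25
tool_pos: [467.4, 126.4, 222.4]
tcp_rot: [[0.078, 0.002, -0.997], [0.997, -0.002, 0.078], [-0.002, -1.0, -0.002]]
wrist_force: [0.1, -0.3, 0.0]
grip_width: 61.3
```

```bash
python3 - <<'E'
from station import *
import cv2,numpy as np
I={c:read_camera(c)[:,:,::-1] for c in("top","side")}
for c in I: cv2.imwrite(f"pics/{c}1.png",I[c])
f=lambda i,x,y,w,h,s:cv2.resize(i[y:y+h,x:x+w],None,fx=s,fy=s,interpolation=cv2.INTER_CUBIC)
cv2.imwrite("pics/z2.png",np.hstack([f(I["top"],205,130,48,64,8),f(I["side"],185,205,48,64,8)]))
E
```

```text
(no output)
```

View pics/z2.png

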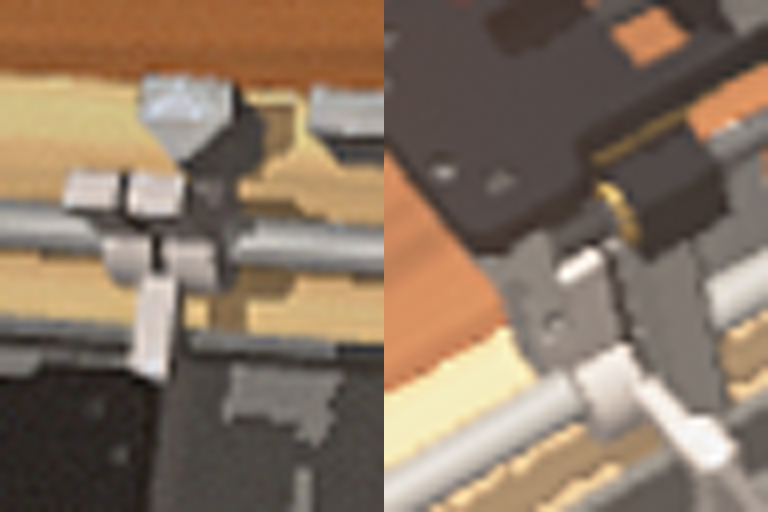

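The top view shows the pointer's upper apex at crop (180,162) and the collar's dark line on the fin top at (126,190). The line on the collar is at (156,255). I'll compute both in tray coordinates.

```bash
python3 - <<'E'
from h import *
np.set_printoptions(precision=2,suppress=True)
p=np.load("tray.npy");cv=lambda u:(np.array(u)+.5)/8-.5+np.array((205,130))
for n,u,z in(("apex",(180,162),56),("backL",(143,78),56),("backR",(236,84),56),("fin",(126,192),104),("finL",(65,190),104),("finR",(184,195),104),("collar top",(156,250),66),("arm mid top",(154,300),58),("armend",(150,376),58)):
    print(n,inv(p,back("top",cv(u),z)))
print("tcp at release",inv(p,[598.5,117.7,91]))
E
```

```text
apex [123.95  30.95  56.  ]
backL [150.7   46.21  56.  ]
backR [150.88  15.93  56.  ]
fin [101.55  31.48 104.  ]
finL [100.8  50.2 104. ]
finR [101.92  13.66 104.  ]
collar top [92.55 32.07 66.  ]
arm mid top [78.1  33.26 58.  ]
armend [53.62 31.58 58.  ]
tcp at release [102.38  33.17  91.  ]
```

Collar line y≈31.5–32.1, pointer y≈31.0, so they are within about 1 mm. Step 1 is done; now the long blank.

Emit:
arm_command:
  motion:
    - {"grip":1,"travel":[0,0,0],"rot":[0,10.3,0]}
    - {"grip":1,"travel":[0,0,0],"rot":[0,10.3,0]}
    - {"grip":1,"travel":[0,0,0],"rot":[0,10.3,0]}
    - {"grip":1,"travel":[0,0,0],"rot":[0,10.3,0]}
    - {"grip":1,"travel":[0,0,0],"rot":[0,10.3,0]}
    - {"grip":1,"travel":[0,0,0],"rot":[0,10.3,0]}
    - {"grip":1,"travel":[0,0,0],"rot":[0,10.3,0]}
    - {"grip":1,"travel":[0,0,0],"rot":[0,10.5,0]}
    - {"grip":1,"travel":[0,0,-47.8],"rot":[0,0,0]}
    - {"grip":1,"travel":[0,0,-47.8],"rot":[0,0,0]}
    - {"grip":1,"travel":[0,0,-47.8],"rot":[0,0,0]}
    - {"grip":1,"travel":[0,0,-47.8],"rot":[0,0,0]}
    - {"grip":1,"travel":[0,0,-47.8],"rot":[0,0,0]}
    - {"grip":1,"travel":[0,0,-47.8],"rot":[0,0,0]}
    - {"grip":1,"travel":[-20.7,0,-47.8],"rot":[0,0,0]}
    - {"grip":1,"travel":[-20.7,0,-47.8],"rot":[0,0,0]}
    - {"grip":1,"travel":[-20.7,0,-47.8],"rot":[0,0,0]}
    - {"grip":1,"travel":[0,40,0],"rot":[0,0,0]}
    - {"grip":1,"travel":[0,40,0],"rot":[0,0,0]}
    - {"grip":1,"travel":[0,0,0],"rot":[0,0,0]}

```text
time: 11.85
tool_pos: [427.3, -306.1, 138.9]
tcp_rot: [[0.999, -0.004, -0.05], [0.05, 0.003, 0.999], [-0.003, -1.0, 0.003]]
wrist_force: [-0.6, -0.7, 1.1]
grip_width: 94.1
```

Emit:
arm_command:
  motion:
    - {"grip":1,"travel":[0,30,0],"rot":[0,0,0]}
    - {"grip":1,"travel":[0,30,0],"rot":[0,0,0]}
    - {"grip":1,"travel":[0,30,0],"rot":[0,0,0]}
    - {"grip":1,"travel":[0,17,0],"rot":[0,0,0]}
    - {"grip":1,"travel":[0,0,0],"rot":[0,0,0]}
    - {"grip":-0.5,"travel":[0,0,0],"rot":[0,0,0]}
    - {"grip":-0.5,"travel":[0,0,0],"rot":[0,0,0]}
    - {"grip":-0.5,"travel":[0,0,0],"rot":[0,0,0]}
    - {"grip":-0.5,"travel":[0,0,0],"rot":[0,0,0]}
    - {"grip":-0.5,"travel":[0,0,0],"rot":[0,0,0]}
    - {"grip":-0.5,"travel":[0,0,0],"rot":[0,0,0]}
    - {"grip":-0.5,"travel":[0,0,0],"rot":[0,0,0]}
  squeeze: 30

```text
time: 13.35
tool_pos: [428.0, -306.5, 34.0]
tcp_rot: [[0.999, -0.0, -0.05], [0.05, 0.0, 0.999], [-0.0, -1.0, 0.0]]
wrist_force: [-0.3, -0.3, 2.0]
grip_width: 39.9
```

Emit:
arm_command:
  motion:
    - {"grip":-0.5,"travel":[0,-15,0],"rot":[0,0,0]}
    - {"grip":-0.5,"travel":[0,-35,0],"rot":[0,0,0]}
    - {"grip":-0.5,"travel":[0,-40,0],"rot":[0,0,0]}
    - {"grip":-0.5,"travel":[0,-40,0],"rot":[0,0,0]}
    - {"grip":-0.5,"travel":[0,-20,0],"rot":[0,0,0]}
    - {"grip":-0.5,"travel":[0,0,0],"rot":[0,0,0]}

```text
time: 14.1
tool_pos: [428.7, -306.9, 186.0]
tcp_rot: [[0.999, 0.003, -0.05], [0.05, -0.002, 0.999], [0.002, -1.0, -0.002]]
wrist_force: [-0.5, -0.2, -0.6]
grip_width: 39.9
```

```bash
python3 - <<'E'
from station import *
import cv2,numpy as np
I={c:read_camera(c)[:,:,::-1] for c in("top","side")}
print(readout.state()["grip_width"],readout.state()["tool_pos"])
f=lambda i,x,y,w,h,s:cv2.resize(i[y:y+h,x:x+w],None,fx=s,fy=s,interpolation=cv2.INTER_CUBIC)
cv2.imwrite("pics/g.png",np.hstack([f(I["top"],330,150,130,130,3),f(I["side"],350,130,130,130,3)]))
E
```

```text
39.8229763977067 [ 427.67034635 -306.34771793  183.69972547]
```

View pics/g.png

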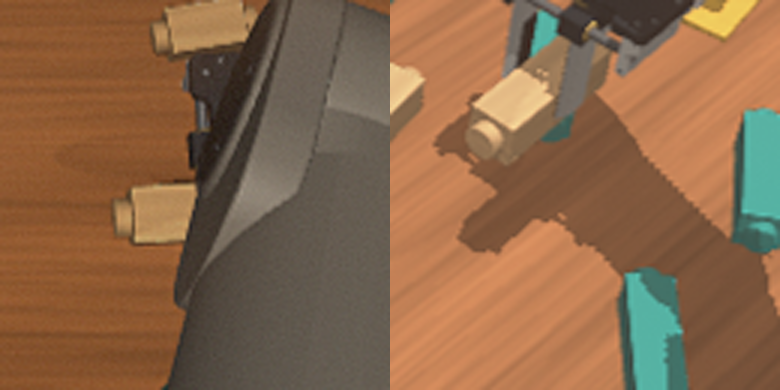

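The long blank is held level at 39.9 mm opening: side view at crop (540,100), top view at (160,215). I'll carry it above the larger compartment.

Emit:
arm_command:
  motion:
    - {"grip":-0.5,"travel":[15.6,0,41.9],"rot":[0,0,0]}
    - {"grip":-0.5,"travel":[15.6,0,41.9],"rot":[0,0,0]}
    - {"grip":-0.5,"travel":[15.6,0,41.9],"rot":[0,0,0]}
    - {"grip":-0.5,"travel":[15.6,0,41.9],"rot":[0,0,0]}
    - {"grip":-0.5,"travel":[15.6,0,41.9],"rot":[0,0,0]}
    - {"grip":-0.5,"travel":[0,0,41.9],"rot":[0,0,0]}
    - {"grip":-0.5,"travel":[0,0,41.9],"rot":[0,0,0]}
    - {"grip":-0.5,"travel":[0,0,41.9],"rot":[0,0,0]}
    - {"grip":-0.5,"travel":[0,0,0],"rot":[0,7.4,0]}
    - {"grip":-0.5,"travel":[0,0,0],"rot":[0,0,0]}
    - {"grip":-0.5,"travel":[0,30,0],"rot":[0,0,0]}
    - {"grip":-0.5,"travel":[0,25,0],"rot":[0,0,0]}
    - {"grip":-0.5,"travel":[0,0,0],"rot":[0,0,0]}
    - {"grip":-0.5,"travel":[0,0,0],"rot":[0,0,0]}

```text
time: 15.95
tool_pos: [489.5, 32.0, 129.5]
tcp_rot: [[0.997, 0.0, 0.078], [-0.078, 0.0, 0.997], [0.0, -1.0, 0.0]]
wrist_force: [-0.2, 0.3, -2.1]
grip_width: 39.4
```

```bash
python3 - <<'E'
from station import *
from h import *
import cv2
I=read_camera("side")[:,:,::-1]; s=readout.state(); p=np.load("tray.npy");print(s["tool_pos"],s["tcp_rot"],inv(p,s["tool_pos"]))
d=np.degrees(np.arctan2(s["tcp_rot"][1][0],s["tcp_rot"][0][0]));print(d)
c=I[150:370,130:400];cv2.imwrite("pics/p.png",cv2.resize(c,None,fx=2.7,fy=2.7,interpolation=cv2.INTER_CUBIC))
E
```

```text
[489.68759146  32.05681662 129.7899805 ] [[ 9.96908241e-01  8.29421907e-04  7.85701705e-02]
 [-7.85703244e-02  1.54574088e-04  9.96908562e-01]
 [ 8.14712887e-04 -9.99999644e-01  2.19264130e-04]] [  0.69755025 -60.83094253 129.7899805 ]
-4.506394168674661
```

View pics/p.png

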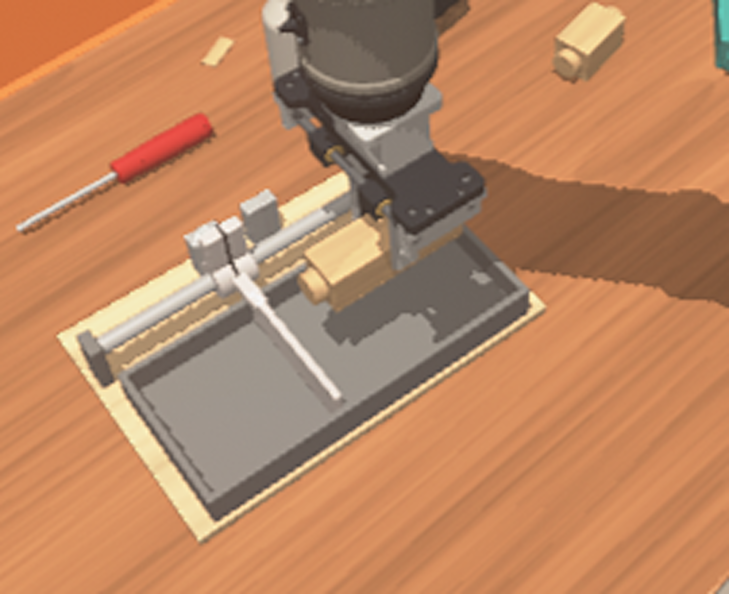

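The blank sits over the larger compartment, its end at crop (312,282), clear of the divider at (290,335). Lowering it.

Emit:
arm_command:
  motion:
    - {"grip":-0.5,"travel":[0,25,0],"rot":[0,0,0]}
    - {"grip":-0.5,"travel":[0,25,0],"rot":[0,0,0]}
    - {"grip":-0.5,"travel":[0,15,0],"rot":[0,0,0]}
    - {"grip":-0.5,"travel":[0,8,0],"rot":[0,0,0]}
    - {"grip":-0.5,"travel":[0,5,0],"rot":[0,0,0]}
    - {"grip":-0.5,"travel":[0,2,0],"rot":[0,0,0]}
    - {"grip":-0.5,"travel":[0,0,0],"rot":[0,0,0]}

```text
time: 16.88
tool_pos: [489.5, 32.2, 49.9]
tcp_rot: [[0.997, 0.001, 0.079], [-0.079, -0.001, 0.997], [0.001, -1.0, -0.0]]
wrist_force: [-5.0, -0.0, 11.1]
grip_width: 40.0
```

Emit:
arm_command:
  motion:
    - {"grip":0.35,"travel":[0,0,0],"rot":[0,0,0]}
    - {"grip":0.35,"travel":[0,0,0],"rot":[0,0,0]}
    - {"grip":0.35,"travel":[0,0,0],"rot":[0,0,0]}
    - {"grip":0.35,"travel":[0,-20,0],"rot":[0,0,0]}
    - {"grip":0.35,"travel":[0,-40,0],"rot":[0,0,0]}
    - {"grip":0.35,"travel":[0,-40,0],"rot":[0,0,0]}
    - {"grip":0.35,"travel":[0,-40,0],"rot":[0,0,0]}

```text
time: 17.75
tool_pos: [489.1, 32.2, 190.3]
tcp_rot: [[0.997, 0.0, 0.079], [-0.079, 0.0, 0.997], [0.0, -1.0, 0.0]]
wrist_force: [0.5, 0.2, -0.4]
grip_width: 63.3
```

Emit:
arm_command:
  motion:
    - {"grip":1,"travel":[15.3,0,-38.6],"rot":[0,0,0]}
    - {"grip":1,"travel":[15.3,0,-38.6],"rot":[0,0,0]}
    - {"grip":1,"travel":[15.3,0,-38.6],"rot":[0,0,0]}
    - {"grip":1,"travel":[15.3,0,-38.6],"rot":[0,0,0]}
    - {"grip":1,"travel":[15.3,0,-38.6],"rot":[0,0,0]}
    - {"grip":1,"travel":[15.3,0,-38.6],"rot":[0,0,0]}
    - {"grip":1,"travel":[15.3,0,-38.6],"rot":[0,0,0]}
    - {"grip":1,"travel":[15.3,0,-38.6],"rot":[0,0,0]}
    - {"grip":1,"travel":[15,0,-38.6],"rot":[0,0,0]}
    - {"grip":1,"travel":[0,0,0],"rot":[0,-7.1,0]}
    - {"grip":1,"travel":[0,0,0],"rot":[0,-7.2,0]}
    - {"grip":1,"travel":[0,30,0],"rot":[0,0,0]}
    - {"grip":1,"travel":[0,30,0],"rot":[0,0,0]}
    - {"grip":1,"travel":[0,0,0],"rot":[0,0,0]}

```text
time: 19.5
tool_pos: [597.4, -324.5, 126.9]
tcp_rot: [[0.986, -0.003, -0.17], [0.17, 0.002, 0.986], [-0.003, -1.0, 0.003]]
wrist_force: [0.6, 0.5, 0.0]
grip_width: 94.0
```

```bash
python3 - <<'E'
from station import *
from h import *
import cv2
I={c:read_camera(c)[:,:,::-1] for c in("top","side")}
s=readout.state();print(s["tool_pos"])
f=lambda i,x,y,w,h,s:cv2.resize(i[y:y+h,x:x+w],None,fx=s,fy=s,interpolation=cv2.INTER_CUBIC)
cv2.imwrite("pics/q.png",np.hstack([f(I["top"],165,130,150,115,2.6),f(I["side"],150,200,150,115,2.6)]))
E
```

```text
[ 599.00057091 -325.02625945  129.69491045]
```

View pics/q.png

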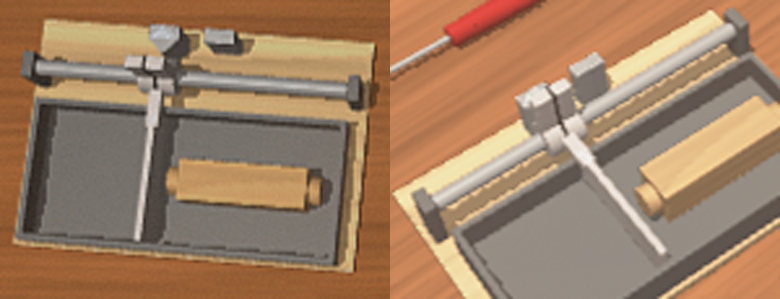

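The long blank lies flat in the larger compartment (top crop (245,183)), and the divider is still at the pointer. Next, grasp the short blank.

Emit:
arm_command:
  motion:
    - {"grip":1,"travel":[0,30,0],"rot":[0,0,0]}
    - {"grip":1,"travel":[0,30,0],"rot":[0,0,0]}
    - {"grip":1,"travel":[0,25,0],"rot":[0,0,0]}
    - {"grip":1,"travel":[0,12,0],"rot":[0,0,0]}
    - {"grip":1,"travel":[0,0,0],"rot":[0,0,0]}
    - {"grip":-0.5,"travel":[0,0,0],"rot":[0,0,0]}
    - {"grip":-0.5,"travel":[0,0,0],"rot":[0,0,0]}
    - {"grip":-0.5,"travel":[0,0,0],"rot":[0,0,0]}
    - {"grip":-0.5,"travel":[0,0,0],"rot":[0,0,0]}
    - {"grip":-0.5,"travel":[0,0,0],"rot":[0,0,0]}
    - {"grip":-0.5,"travel":[0,0,0],"rot":[0,0,0]}
    - {"grip":-0.5,"travel":[0,0,0],"rot":[0,0,0]}

```text
time: 21.1
tool_pos: [598.8, -325.0, 32.0]
tcp_rot: [[0.986, 0.0, -0.169], [0.169, 0.0, 0.986], [0.0, -1.0, 0.0]]
wrist_force: [0.6, 1.1, 0.8]
grip_width: 39.9
```

Emit:
arm_command:
  motion:
    - {"grip":-0.5,"travel":[0,-15,0],"rot":[0,0,0]}
    - {"grip":-0.5,"travel":[0,-35,0],"rot":[0,0,0]}
    - {"grip":-0.5,"travel":[0,-40,0],"rot":[0,0,0]}
    - {"grip":-0.5,"travel":[0,-40,0],"rot":[0,0,0]}
    - {"grip":-0.5,"travel":[0,-40,0],"rot":[0,0,0]}
    - {"grip":-0.5,"travel":[0,0,0],"rot":[0,0,0]}
    - {"grip":-0.5,"travel":[0,0,0],"rot":[0,0,0]}

```text
time: 21.98
tool_pos: [598.3, -325.0, 202.0]
tcp_rot: [[0.986, -0.0, -0.169], [0.169, -0.0, 0.986], [-0.0, -1.0, -0.0]]
wrist_force: [-0.2, 0.8, -1.3]
grip_width: 39.8
```

Emit:
arm_command:
  motion:
    - {"grip":-0.5,"travel":[-0.8,0,43.3],"rot":[0,0,0]}
    - {"grip":-0.5,"travel":[-0.8,0,43.3],"rot":[0,0,0]}
    - {"grip":-0.5,"travel":[-0.8,0,43.3],"rot":[0,0,0]}
    - {"grip":-0.5,"travel":[-0.8,0,43.3],"rot":[0,0,0]}
    - {"grip":-0.5,"travel":[-0.8,0,43.3],"rot":[0,0,0]}
    - {"grip":-0.5,"travel":[-0.8,0,43.3],"rot":[0,0,0]}
    - {"grip":-0.5,"travel":[-0.8,0,43.3],"rot":[0,0,0]}
    - {"grip":-0.5,"travel":[-0.8,0,43.3],"rot":[0,0,0]}
    - {"grip":-0.5,"travel":[-0.8,0,43.3],"rot":[0,0,0]}
    - {"grip":-0.5,"travel":[-0.8,0,43.3],"rot":[0,0,0]}
    - {"grip":-0.5,"travel":[-0.8,0,43.3],"rot":[0,0,0]}
    - {"grip":-0.5,"travel":[-0.8,0,43.3],"rot":[0,0,0]}
    - {"grip":-0.5,"travel":[0,0,0],"rot":[0,7.2,0]}
    - {"grip":-0.5,"travel":[0,0,0],"rot":[0,7.1,0]}
    - {"grip":-0.5,"travel":[0,30,0],"rot":[0,0,0]}
    - {"grip":-0.5,"travel":[0,30,0],"rot":[0,0,0]}
    - {"grip":-0.5,"travel":[0,0,0],"rot":[0,0,0]}
    - {"grip":-0.5,"travel":[0,0,0],"rot":[0,0,0]}

```text
time: 24.22
tool_pos: [501.2, 185.7, 142.5]
tcp_rot: [[0.997, -0.0, 0.079], [-0.079, 0.0, 0.997], [-0.0, -1.0, 0.0]]
wrist_force: [0.3, -0.7, -1.2]
grip_width: 39.5
```

```bash
python3 - <<'E'
from station import *
from h import *
import cv2
I=read_camera("side")[:,:,::-1]; s=readout.state(); p=np.load("tray.npy");print(s["tool_pos"],inv(p,s["tool_pos"]),np.degrees(np.arctan2(s["tcp_rot"][1][0],s["tcp_rot"][0][0])))
cv2.imwrite("pics/r.png",cv2.resize(I[180:370,130:350],None,fx=2.7,fy=2.7,interpolation=cv2.INTER_CUBIC))
E
```

```text
[501.48836277 185.70982074 142.90633062] [  0.27912683  93.27398535 142.90633062] -4.538129103376019
```

View pics/r.png

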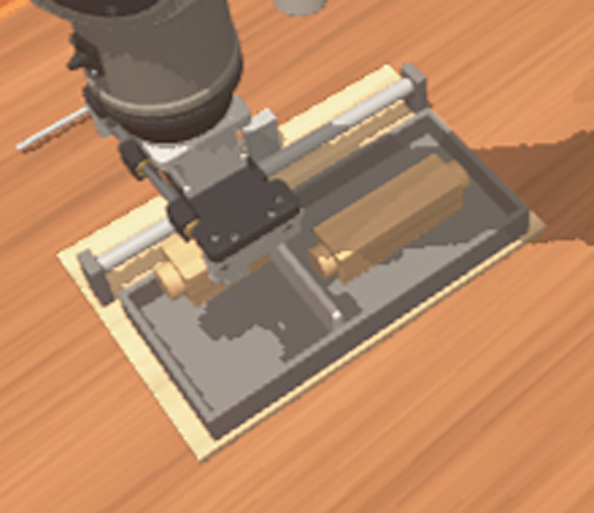

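The short blank is level over the smaller compartment, its end at crop (168,280). Lowering and releasing it, then retreating upward.

Emit:
arm_command:
  motion:
    - {"grip":-0.5,"travel":[0,30,0],"rot":[0,0,0]}
    - {"grip":-0.5,"travel":[0,30,0],"rot":[0,0,0]}
    - {"grip":-0.5,"travel":[0,18,0],"rot":[0,0,0]}
    - {"grip":-0.5,"travel":[0,9,0],"rot":[0,0,0]}
    - {"grip":-0.5,"travel":[0,5,0],"rot":[0,0,0]}
    - {"grip":-0.5,"travel":[0,2,0],"rot":[0,0,0]}
    - {"grip":-0.5,"travel":[0,0,0],"rot":[0,0,0]}

```text
time: 25.15
tool_pos: [501.4, 185.5, 48.4]
tcp_rot: [[0.997, 0.001, 0.079], [-0.079, 0.0, 0.997], [0.001, -1.0, 0.0]]
wrist_force: [1.2, -0.1, -0.8]
grip_width: 39.6
```

Emit:
arm_command:
  motion:
    - {"grip":0.35,"travel":[0,0,0],"rot":[0,0,0]}
    - {"grip":0.35,"travel":[0,0,0],"rot":[0,0,0]}
    - {"grip":0.35,"travel":[0,0,0],"rot":[0,0,0]}
    - {"grip":0.35,"travel":[0,-20,0],"rot":[0,0,0]}
    - {"grip":0.35,"travel":[0,-40,0],"rot":[0,0,0]}
    - {"grip":0.35,"travel":[0,-40,0],"rot":[0,0,0]}
    - {"grip":0.35,"travel":[0,-50,0],"rot":[0,0,0]}
    - {"grip":0.35,"travel":[0,0,-45],"rot":[0,0,0]}
    - {"grip":0.35,"travel":[0,0,-45],"rot":[0,0,0]}
    - {"grip":0.35,"travel":[0,0,-45],"rot":[0,0,0]}
    - {"grip":0.35,"travel":[0,0,-45],"rot":[0,0,0]}
    - {"grip":0.35,"travel":[0,0,-45],"rot":[0,0,0]}
    - {"grip":0.35,"travel":[0,0,-45],"rot":[0,0,0]}
    - {"grip":0.35,"travel":[0,0,-45],"rot":[0,0,0]}
    - {"grip":0.35,"travel":[0,0,-45],"rot":[0,0,0]}
    - {"grip":0.35,"travel":[0,0,-45],"rot":[0,0,0]}
    - {"grip":0.35,"travel":[0,0,0],"rot":[0,0,0]}
    - {"grip":0.35,"travel":[0,0,0],"rot":[0,0,0]}

```text
time: 27.4
tool_pos: [469.2, -217.6, 198.8]
tcp_rot: [[0.997, 0.001, 0.079], [-0.079, 0.0, 0.997], [0.001, -1.0, 0.0]]
wrist_force: [-0.4, 0.2, 1.2]
grip_width: 63.7
```

```bash
python3 - <<'E'
from station import *
from h import *
import cv2
I={c:read_camera(c)[:,:,::-1] for c in("top","side")}
s=readout.state();print(s["tool_pos"],s["wrist_force"])
for q in("glue","sander","screwdriver"): print(q,[np.round(d["box"]).tolist() for d in look_for("top",q)][:1])
f=lambda i,x,y,w,h,s:cv2.resize(i[y:y+h,x:x+w],None,fx=s,fy=s,interpolation=cv2.INTER_CUBIC)
cv2.imwrite("pics/e.png",np.hstack([f(I["top"],165,130,130,115,3),f(I["side"],150,200,130,115,3)]))
E
```

```text
[ 469.39868571 -217.10776768  198.61973791] [ 0.9068726   0.78418901 -0.76313543]
glue [[298.0, 70.0, 19.0, 40.0]]
sander [[341.0, 91.0, 40.0, 26.0]]
screwdriver [[208.0, 89.0, 63.0, 14.0]]
```

View pics/e.png

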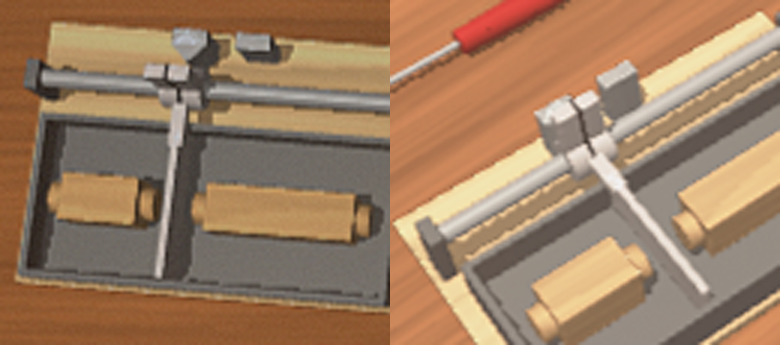

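Both blanks lie flat, short at crop (100,198) and long at (280,210). The collar line is at (166,72), below the pointer tip at (190,55), the same as before. The bystanders have not moved noticeably.

```bash
python3 -c "
from station import arm;print(arm.job_done())"
```

```text
the job is handed in; nothing more can be done
None
```

I slid the collar along the bar to the pointed marker and released it. I then laid the long wooden blank in the larger (−y) compartment and the short one in the smaller (+y), and handed the job in at about 28 s.

**Collar:** right after release, the pictures put its line at y ≈ 31.5–33.3 mm and the pointer tip at about 31.0 mm. That is within the 5 mm limit. The arm's own reading at release was 33.2 mm, about 1 mm more than most of the picture readings.

**Blanks and divider:** in the last pictures, from both cameras, both blanks lie flat in their compartments and the divider looks unmoved. I checked these by eye and did not measure them again. The arm is clear of everything.

**Bystanders:** the detection boxes for the glue bottle and screwdriver shifted only 1–6 pixels between the first and last pictures. The sanding block's box came out 8 pixels shorter, which I put down to detector noise, since the arm never worked near it. I left the turquoise look-alikes alone.

No check failed.

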